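# Close up the light-curing cabinet

## Task

Get the light-curing cabinet ready to run. With its door still open, check the door switch by hand: push the roller arm on the roof back until it clicks, then let it spring forward again. Slide the loaded tray all the way in, swing the door shut with the latch bar lifted over its keeper, and let the bar drop into the notch so that the door stays latched; keep the cast on its tray and do not knock over or shift the things standing around.

Things in the scene. Friction and masses are not known exactly. Their poses are not given: they have to be found in the camera images.
- curing_cabinet: White sheet-metal cabinet, 220 deep (x) x 290 wide (y) x 190 high, fixed. Origin: centre of its underside, on the worktop; x points from front to back, y to its left. Front face: the plane x = -0.110. Chamber opening: y -0.053 to +0.135, z 0.022 to 0.178; right of it a closed box with the control panel.
- tray: Loose aluminium tray, 170 (x) x 110, walls 16, front lip 38 high, 4 thick, about 0.25 kg. Slides along the cabinet's x on its floor (22 above the worktop) between runners with 3 mm play. Origin: centre of its underside. Starts 30 to 65 mm out; home, at its stop, it is at x -0.026, y +0.030 in the cabinet's frame, lip just behind the front plane. Sticking out, it blocks the door.
- tray_lip (a point): Top middle of the outer (front) face of the tray's lip, 60 mm above the worktop.
- tray_cast: Pink dental cast standing loose on the tray, 53 x 65 x 28 high. Origin: centre of its underside.
- door (a joint): Grey door with amber window, 198 wide, 10 thick, 16 to 184 mm above the worktop, hinged upright on the cabinet's left. 0 = shut; grows to 1.9 as it opens towards the robot; starts at 1.3 to 1.7. Stays where left (friction 0.2 N m). Latched, it may stand 0.03 open (play). With the bar not lifted, bar and keeper stop it at about 0.1.
- door_hinge (a point): Point on the door's upright hinge line, 100 mm above the worktop; in the cabinet's frame at x = -0.117, y = +0.142. The door's middle plane passes through this line.
- door_edge (a point): Top corner of the door's free edge, on its outer face, 200 mm from the hinge line, 184 mm above the worktop.
- latch_bar (a joint): Steel gravity bar (0.17 kg) on the door's outer face: 0 = level, on its rest pin or in the notch; grows to 0.55 as its free end is lifted; falls back by itself; 3 to 4 N lift it at the knob, 1 to 2 N near the door's free edge. 170 long, 14 high, 8 thick, 4 mm off the door's face; level, its middle line is 125 mm above the worktop. It clears the keeper when up by 0.2.
- bar_pivot (a point): Middle of the latch bar at its pivot: 85 mm from the door's hinge line, 13 mm outside the door's middle plane, 125 mm above the worktop. Below the bar, 22 mm from the pivot towards the free end, its rest pin (8 thick) stands out 12 mm from the door.
- lift_knob (a point): Centre of the black 16 mm ball at the end of the bar's lift knob; the 12 mm thick stem stands out 30 mm (ball included) from the bar's outer face at right angles to the door, 40 mm from the pivot towards the free end.
- bar_tip (a point): Free end of the latch bar, 155 mm from the pivot; it reaches 40 mm past the door's free edge.
- keeper_notch (a point): Bottom of the keeper's notch: a fixed steel hook on the cabinet front, right of the opening, 22 wide, open upward. Its front lip is 7.5 thick, 29 to 37 mm in front of the cabinet face, its top 134 mm above the worktop; the bar drops 16 mm deep behind the lip.
- switch_arm (a joint): Spring-loaded roller arm of the blue limit switch on the cabinet's roof: 0 = free, leaning 0.3 towards the robot; grows to 0.9 as the roller is pushed straight back (cabinet +x) with 1 to 2 N; clicks at 0.4, roller 14 mm back; springs back to 0 when let go. The shut door's striker (a bracket on the door, 67 mm from its hinge line, up to 249 high) holds it at 0.4 to 0.5.
- switch_roller (a point): Centre of the black roller (18 diameter, 10 wide, axis along y) on the 35 mm switch arm, which points up from a shaft 206 mm above the worktop; free, it is at x -0.094, y +0.075, z 0.239 in the cabinet's frame. The blue switch body (50 x 28, up to 222 mm high) stands to its left.
- white_bottle: Bystander: white squeeze bottle with a dispensing needle, 47 diameter, 148 high, right or left of the cabinet. Origin: centre of its underside.
- paper_cup: Bystander: empty teal paper cup, 84 diameter at its rim, 99 high, right or left of the cabinet. Origin: centre of its underside.
- dropper: Bystander: small white dropper bottle, 26 diameter, 56 high, standing on the cabinet's roof. Origin: centre of its underside.
- stone_cast: Bystander: dental cast on a stone base, 56 x 69 x 36 high, right of the cabinet. Origin: centre of its underside.
- jar_green: Bystander: powder jar, 36 diameter, 43 high, green stripe, left front. Origin: centre of its underside.
- jar_red: Bystander: powder jar, 36 diameter, 43 high, red stripe, left front. Origin: centre of its underside.
- jar_blue: Bystander: powder jar, 36 diameter, 43 high, blue stripe, left front. Origin: centre of its underside.

How it is judged (in metres and radians):
On the way, in this order (a step that is already met when the one before it is completed fails the run):
1. With the door open, the switch's roller arm is pushed back past its click (value of joint switch_arm above 0.4 rad and value of joint door above 0.6 rad), for 0.05 s.
2. The roller arm is let go and springs forward again, the door still open (value of joint switch_arm below 0.1 rad and value of joint door above 0.6 rad), for 0.2 s.
3. The latch bar is lifted over the keeper as the door closes (value of joint latch_bar above 0.12 rad and value of joint door below 0.09 rad), for 0.05 s.
At the end, for the whole second after the job is handed in: The door is shut (within 0.045 rad), the latch bar lies level in the keeper's notch (within 0.04 rad), the tray is home to within 10 mm, and the cast stands upright (within 0.15 rad) and at rest on the tray (within 70 mm of its centre) (value of joint door below 0.045 rad and value of joint latch_bar below 0.04 rad and x of tray in the frame of curing_cabinet above -0.036 m and horizontal distance between tray_cast and tray below 0.07 m and angle between tray_cast's own z axis and vertical below 0.15 rad and linear speed of tray_cast below 0.02 m/s); the robot touches nothing.
It fails at once if A bystander is knocked over or shifted by more than 30 mm (distance of any of white_bottle, paper_cup, dropper, stone_cast, jar_green, jar_red, jar_blue from where it was at the start of the episode above 0.03 m or angle between any of white_bottle, paper_cup, dropper's own z axis and vertical above 0.6 rad).
It fails at once if The cast falls over or off the tray (angle between tray_cast's own z axis and vertical above 0.6 rad or horizontal distance between tray_cast and tray above 0.1 m).
It also fails if it takes over 69 s, if anything falls off the work surface, if the arm or the gripper's body presses on something with over 40 N, if the wrist force passes 120 N, or if a joint passes its speed limit or range.

## Robot

A 6-joint arm with a two-finger parallel gripper is mounted at the origin on a cart in front of the work surface, level with it; the furniture and walls round the work are solid. World frame = base frame: x ahead of the robot, y to its left, z up, the work surface at z = 0. Lengths are in m, angles in degrees, forces in N, time in s.
With the tool pointing down it reaches from about 0.35 to 0.875 m from the base axis. Payload 4.2 kg.
Tool frame: the origin (TCP) lies at the centre of the arm's flange, where the gripper is bolted on; the fingertips stand 182 mm ahead of it and the grasp point (between the pads) lies 164 mm ahead of it (r.nose_length is the distance from the TCP to the fingertips, in m); z points along the fingers, y is the line along which they close (so a half turn about z gives the same grasp; the last joint's range is limited). The gripper opens to 87 mm and grips with 3 to 60 N. Pads are 19 mm wide; open, the fingers measure 117 mm over their backs; the gripper's body (75 mm by 190 mm) begins 51 mm behind the grasp point.
Start: joints at [-51.073, 22.042, 0.453, 0, -68.411, -14.817], TCP at [0.255, -0.57, 0.405] pointing down, gripper open.
Joint ranges: [-179.83, 179.83], [-69.29, 118.12], [-61.27, 80.66], [-181.25, 117.63], [-171.15, -9.14], [-177.46, 177.46]. Speed limits (degrees/s): [159.86, 159.86, 180, 180, 180, 180].

## Interface

Orientations are given as a 3x3 rotation matrix whose columns are the frame's x, y, z axes.
In Python, from station import r, vision gives the robot as it stands. The module is installed in compiled form; this text tells all that it offers.
- The arm moves only by the shell command python3 -m creep 'ROWS'. ROWS is JSON, a list of rows, each a list of 7 numbers: the opening, from -1 (shut) to 1 (fully open), then the shift along the tool's x, y, z in mm, then the turn, a rotation vector about the tool's x, y, z in degrees. A call has 1 to 8 rows; each row is the pose to reach, as a shift and turn from the pose commanded when the call began, along the tool's axes at that moment; what a row does not reach only later rows make up. A row lasts 1/12 s, in which the tool goes at most 41.7 mm and 7.16 degrees, less where a joint would pass 70% of its speed; a pose out of reach is approached as far as the arm can. A call with a gripper value outside its range is refused whole. The fingers move at their own pace and stop on an object; the grip force is fixed at half the most. Time passes only in rows, so rows that repeat a pose let the fingers close. It gives the time, the measured TCP pose, the force, the opening and the grip force at its end, in the units of the state.
- r.sense(): the state, without advancing time (a new reading comes with each control period).
- vision.capture(name): name is "side" or "top"; returns (picture, depth): 480x640x3 uint8, red, green, blue; 480x640 float32, m along the optical axis (not along the pixel's ray), 0 where there is no reading.
- vision.camera_model(name): a dict with "vertical_fov" (degrees; the focal length in pixels is half the picture's height over the tangent of half this angle, whatever the lens; pixels are square), "cx", "cy" (the principal point, pixels), "extrinsics" (4x4, takes a point from camera to world coordinates). Camera axes: x right, y down, z forward; pixel columns grow to the right and rows downward; lengths in m; the calibration is good to about 2 mm. A picture is of the moment at which its call begins. camera_model takes no time and is no camera call.
- r.finish_job(): hands the job in; it is judged then, once.
Trained networks look in the newest picture that a camera, given by its name, has taken for a name from the list of things; names that differ only in an ending like _2 or _b are one class to them, and where a whole thing is asked for, a point or a joint stands for the part that bears it (a point fixed in the world has none). Each returns a list of dicts, best first, with "conf" (0 to 1); they miss things now and then, are a little off and sometimes report something else, mostly with a low value. They report only what shows in the picture. A call takes as long as a camera call.
- vision.find_in(camera, thing): "uv" ([column, row] in pixels, amid what is visible of it).
- vision.cut_out(camera, thing): "region" (480x640 bool, what is visible of it) and "uv" ([column, row] in pixels, amid what is visible of it).
The state is a dict: "time_s": time; "joints": joint angles; "joint_velocities": joint speeds; "effort": joint torques, N m; "tcp_pos": TCP position; "ee_rot": TCP orientation; "wrist_force": force on the tool from outside, world axes, zero at the start; "moment": the same for the moment, N m; "gripper_width": opening from 0.0 (shut) to 1.0 (fully open); "gripper_force": force on a finger pad.
Only numpy, scipy, OpenCV 4.12 (cv2) and the standard library are available. Lean on these libraries where they do the work, as an engineer would, in place of code of your own. Each camera call takes 0.05 s, during which the arm holds its last target. There are 200 camera calls.

## Working session

There is one attempt and no reset: what is moved stays moved. The work goes in short steps, Python scripts to look and compute and a shell command to move; the robot and the scene stay as the last step left them, time stands still between calls to the robot, and variables do not carry over. Pictures are saved under pics/ and viewed, at most 10 in all, crops included, and the job is handed in when it is done.

```bash
mkdir -p pics; cat > h.py <<'E'
import numpy as np, cv2
from station import r, vision
def K(n):
    m=vision.camera_model(n); return 240/np.tan(np.radians(m["vertical_fov"]/2)),m["cx"],m["cy"],np.array(m["extrinsics"])
def cloud(n,d):
    f,cx,cy,E=K(n); v,u=np.mgrid[:480,:640]
    P=np.stack([(u-cx)/f*d,(v-cy)/f*d,d],-1)
    return P@E[:3,:3].T+E[:3,3]
def proj(n,p):
    f,cx,cy,E=K(n); q=E[:3,:3].T@(np.array(p)-E[:3,3]); return np.array([cx+f*q[0]/q[2],cy+f*q[1]/q[2]])
def snap(n,fn=None):
    a,d=vision.capture(n)
    if fn: cv2.imwrite("pics/"+fn,a[:,:,::-1])
    return a,d,cloud(n,d)
E
python3 - <<'E'
from h import *
np.set_printoptions(precision=3,suppress=True)
for n in ("side","top"):
    a,d,P=snap(n,n+"0.png"); print(n,K(n)[3][:3,3],K(n)[3][:3,2])
    for t in ["curing_cabinet","tray","tray_lip","tray_cast","door","door_hinge","door_edge","latch_bar","bar_pivot","lift_knob","bar_tip","keeper_notch","switch_arm","switch_roller","white_bottle","paper_cup","dropper","stone_cast","jar_green","jar_red","jar_blue"]:
        o=vision.find_in(n,t)
        if o:
            u,v=np.round(o[0]["uv"]).astype(int); print(t,round(o[0]["conf"],2),(u,v),P[v,u] if d[v,u]>0 else None)
        else: print(t,"-")
print(r.sense()["ee_rot"],r.sense()["time_s"])
E
```

```text
side [0.176 0.769 0.874] [ 0.407 -0.62  -0.671]
curing_cabinet 0.67 (np.int64(358), np.int64(232)) [0.572 0.044 0.174]
tray -
tray_lip 0.64 (np.int64(389), np.int64(241)) [ 0.562 -0.109  0.04 ]
tray_cast -
door 0.74 (np.int64(392), np.int64(278)) [0.468 0.061 0.1  ]
door_hinge 0.9 (np.int64(394), np.int64(273)) [0.46  0.072 0.13 ]
door_edge 0.97 (np.int64(397), np.int64(273)) [0.454 0.07  0.131]
latch_bar 0.81 (np.int64(417), np.int64(284)) [0.405 0.07  0.126]
bar_pivot 0.9 (np.int64(405), np.int64(282)) [0.437 0.057 0.102]
lift_knob 0.58 (np.int64(411), np.int64(281)) [0.419 0.071 0.128]
bar_tip 0.86 (np.int64(409), np.int64(280)) [0.425 0.069 0.126]
keeper_notch 0.63 (np.int64(355), np.int64(232)) [0.574 0.054 0.179]
switch_arm 0.54 (np.int64(362), np.int64(192)) [ 0.595 -0.002  0.248]
switch_roller 0.59 (np.int64(359), np.int64(197)) [ 0.628 -0.05   0.191]
white_bottle 0.74 (np.int64(292), np.int64(266)) [0.692 0.138 0.075]
paper_cup 0.73 (np.int64(435), np.int64(207)) [ 0.503 -0.25   0.09 ]
dropper 0.5 (np.int64(339), np.int64(150)) [ 0.762 -0.166  0.217]
stone_cast -
jar_green 0
[... 963 characters left out ...]
061  0.188]
switch_arm 0.46 (np.int64(379), np.int64(245)) [ 0.598 -0.009  0.247]
switch_roller 0.42 (np.int64(379), np.int64(247)) [ 0.594 -0.008  0.252]
white_bottle 0.53 (np.int64(316), np.int64(212)) [0.698 0.123 0.111]
paper_cup 0.65 (np.int64(490), np.int64(286)) [ 0.522 -0.307  0.008]
dropper 0.71 (np.int64(449), np.int64(170)) [ 0.762 -0.168  0.227]
stone_cast 0.86 (np.int64(481), np.int64(194)) [ 0.757 -0.297  0.013]
jar_green 0.79 (np.int64(197), np.int64(305)) [0.487 0.418 0.041]
jar_red 0.5 (np.int64(314), np.int64(213)) [0.697 0.128 0.107]
jar_blue 0.71 (np.int64(217), np.int64(327)) [0.434 0.368 0.044]
[[-0.913 -0.408 -0.   ]
 [-0.408  0.913  0.   ]
 [ 0.     0.    -1.   ]] 2.2
```

```bash
python3 - <<'E'
from h import *
np.set_printoptions(precision=3,suppress=True)
a,d,P=snap("top"); b,d2,P2=snap("side")
cv2.imwrite("pics/t1.png",cv2.resize(a[130:360,260:520,::-1],None,fx=3,fy=2.6)[:600,:800]); cv2.imwrite("pics/s1.png",cv2.resize(b[120:340,240:490,::-1],None,fx=3,fy=2.7))
m=(abs(P[...,2]-.19)<.006)&(P[...,0]>.5)&(d>0)
k=cv2.morphologyEx(m.astype(np.uint8),cv2.MORPH_OPEN,np.ones((7,7)))
n,l,st,c=cv2.connectedComponentsWithStats(k); i=1+st[1:,4].argmax()
q=P[l==i]; print(st[i],q[:,2].mean()); print(cv2.minAreaRect(q[:,:2].astype(np.float32)), cv2.boxPoints(cv2.minAreaRect(q[:,:2].astype(np.float32))))
E
```

```text
[  337   154   137   103 10871] 0.1895323870364735
((0.6940568685531616, -0.07561664283275604), (0.2200542688369751, 0.29074233770370483), 3.8943119049072266) [[ 0.574  0.062]
 [ 0.594 -0.228]
 [ 0.814 -0.213]
 [ 0.794  0.077]]
```

View pics/t1.png

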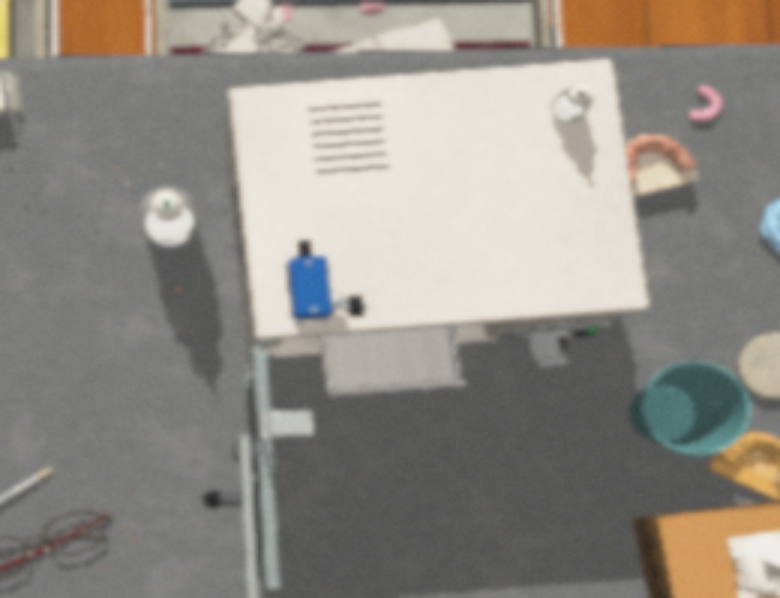

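View pics/s1.png

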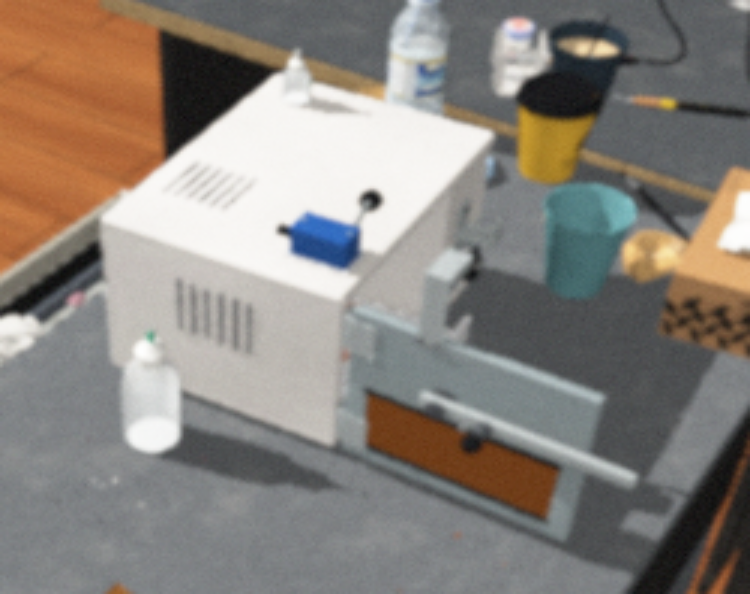

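```bash
cat >> h.py <<'E'
from scipy.spatial.transform import Rotation as Rn
C=np.array([.694,-.0756,0]); YAW=np.radians(3.9); RC=Rn.from_euler('z',YAW).as_matrix()
W=lambda p: C+RC@np.array(p)
CF=lambda P: (np.asarray(P)-C)@RC
def pose(tip,y,z,off=.182):
    "tip,y,z in cabinet frame -> world TCP, R"
    z=RC@np.array(z,float); z/=np.linalg.norm(z); y=RC@np.array(y,float); y-=z*(y@z); y/=np.linalg.norm(y)
    return W(tip)-off*z, np.c_[np.cross(y,z),y,z]
def row(p,R,start=None):
    s=r.sense(); p0,R0=start or (np.array(s["tcp_pos"]),np.array(s["ee_rot"]))
    return np.round(np.r_[1000*R0.T@(p-p0),Rn.from_matrix(R0.T@R).as_rotvec(degrees=True)],1)
E
python3 - <<'E'
from h import *
np.set_printoptions(precision=3,suppress=True)
a,d,P=snap("top")
Q=CF(P); ok=d>0
def sel(x,y,z): return ok&(Q[...,0]>x[0])&(Q[...,0]<x[1])&(Q[...,1]>y[0])&(Q[...,1]<y[1])&(Q[...,2]>z[0])&(Q[...,2]<z[1])
q=Q[sel((-.34,-.12),(.08,.2),(.170,.187))]; 
if len(q): print("door top",len(q),q.min(0),q.max(0),np.polyfit(q[:,0],q[:,1],1))
q=Q[sel((-.34,-.12),(.05,.2),(.2,.26))]; print("striker",len(q),q.min(0) if len(q) else'',q.max(0) if len(q) else '')
q=Q[sel((-.24,-.112),(-.06,.10),(.03,.075))]; print("tray",len(q),q.min(0),q.max(0),np.median(q,0))
q=Q[sel((-.4,-.13),(.145,.25),(.1,.15))]; print("bar",len(q),q.min(0),q.max(0),np.median(q,0))
q=P[ok&(P[...,0]<.5)&(P[...,1]<-.1)&(P[...,2]>.03)&(P[...,1]>-.5)]; print("box",len(q),q.min(0),q.max(0))
o=vision.find_in("top","lift_knob")[0]; u,v=np.round(o["uv"]).astype(int); print(o["conf"],u,v,Q[v-3:v+4,u-6:u+3].reshape(-1,3)[::4])
for n in ("top","side"):
  o=vision.find_in(n,"lift_knob"); print(n,[(x["conf"],x["uv"]) for x in o])
p,R=pose((-.140,.070,.29),(0,1,0),(0,0,-1)); print(p,row(p,R))
p1,R1=pose((-.140,.070,.231),(0,1,0),(0,0,-1)); print(row(p1,R1,(p,R)))
E
```

```text
door top 390 [-0.317  0.138  0.171] [-0.12   0.156  0.187] [-0.045  0.137]
striker 181 [-0.195  0.115  0.202] [-0.174  0.152  0.254]
tray 204 [-0.153 -0.026  0.03 ] [-0.112  0.085  0.068] [-0.149  0.029  0.05 ]
bar 458 [-0.356  0.148  0.101] [-0.13   0.193  0.15 ] [-0.244  0.162  0.131]
box 7671 [ 0.231 -0.469  0.03 ] [ 0.5   -0.1    0.726]
0.72 340 323 [[-0.237  0.179  0.129]
 [-0.238  0.17   0.131]
 [-0.239  0.161  0.135]
 [-0.24   0.172  0.131]
 [-0.241  0.163  0.132]
 [-0.242  0.175  0.132]
 [-0.243  0.166  0.128]
 [-0.244  0.177  0.132]
 [-0.245  0.168  0.13 ]
 [-0.246  0.179  0.128]
 [-0.248  0.168 -0.   ]
 [-0.248  0.162  0.133]
 [-0.25   0.17  -0.001]
 [-0.25   0.164  0.13 ]
 [-0.253  0.173 -0.001]
 [-0.253  0.163 -0.   ]]
top [(0.72, [340.0, 323.0])]
side [(0.98, [411.5, 280.1])]
[ 0.55  -0.015  0.472] [-495.4  386.6  -67.2    0.    -0.    20.2]
[ 0.  0. 59.  0.  0.  0.]
```

```bash
python3 -m creep '[[-1,0,0,-67,0,0,0],[-1,-40,30,-67,0,0,5],[-1,-80,60,-67,0,0,10],[-1,-110,85,-67,0,0,15],[-1,-140,110,-67,0,0,20],[-1,-170,133,-67,0,0,20],[-1,-200,156,-67,0,0,20],[-1,-230,179,-67,0,0,20]]'; python3 - <<'E'
from h import *
p,R=pose((-.140,.070,.29),(0,1,0),(0,0,-1)); print(row(p,R), r.sense()["tcp_pos"])
E
```

```text
time_s: 3.17
tcp_pos: [0.3902, -0.3152, 0.4721]
ee_rot: [[-0.997, -0.071, 0.001], [-0.071, 0.997, -0.0], [-0.001, -0.0, -1.0]]
wrist_force: [1.2, -0.2, -0.0]
gripper_width: 0.481
gripper_force: 0.0
[-1.803e+02  2.878e+02  2.000e-01 -0.000e+00  1.000e-01  2.000e-01] [ 0.39023358 -0.31521063  0.47214454]
```

```bash
python3 -m creep '[[-1,-22,35,0,0,0,0],[-1,-44,70,0,0,0,0],[-1,-66,105,0,0,0,0],[-1,-88,140,0,0,0,0],[-1,-110,175,0,0,0,0],[-1,-132,210,0,0,0,0],[-1,-154,245,0,0,0,0],[-1,-172,275,0,0,0,0]]'; python3 -m creep '[[-1,0,0,0,0,0,0]]';  python3 - <<'E'
from h import *
p,R=pose((-.140,.070,.231),(0,1,0),(0,0,-1)); print(row(p,R), r.sense()["tcp_pos"])
a,d,P=snap("top"); Q=CF(P); m=(d>0)&(Q[...,0]>-.125)&(Q[...,0]<-.06)&(Q[...,1]>.06)&(Q[...,1]<.09)&(Q[...,2]>.235)&(Q[...,2]<.26)
print(m.sum(),Q[m].mean(0) if m.any() else 0)
E
```

```text
time_s: 3.83
tcp_pos: [0.5426, -0.028, 0.472]
ee_rot: [[-0.997, -0.073, 0.001], [-0.073, 0.997, 0.0], [-0.001, 0.0, -1.0]]
wrist_force: [0.2, -0.6, 0.6]
gripper_width: 0.01
gripper_force: 0.0
time_s: 3.92
tcp_pos: [0.5441, -0.0259, 0.4711]
ee_rot: [[-0.997, -0.077, 0.001], [-0.077, 0.997, 0.001], [-0.001, 0.001, -1.0]]
wrist_force: [0.2, -1.3, -0.4]
gripper_width: 0.009
gripper_force: 0.0
[-6.2 10.2 58.1  0.   0.   0.5] [ 0.54409552 -0.02594562  0.47107312]
0 0
```

Down, then push +x (tool −x) ~46 mm in total, checking force.

```bash
python3 -m creep '[[-1,-6,10,30,0,0,0.5],[-1,-6,10,58,0,0,0.5],[-1,-6,10,58,0,0,0.5],[-1,-14,10,58,0,0,0.5],[-1,-22,10,58,0,0,0.5],[-1,-32,10,58,0,0,0.5],[-1,-38,10,58,0,0,0.5],[-1,-38,10,58,0,0,0.5]]'; python3 - <<'E'
from h import *
np.set_printoptions(precision=3,suppress=True)
s=r.sense(); print(CF(np.array(s["tcp_pos"])), s["wrist_force"])
a,d,P=snap("side"); print(vision.find_in("side","switch_roller")[:2]); cv2.imwrite("pics/s2.png",cv2.resize(a[100:300,260:460,::-1],None,fx=3,fy=3))
E
```

```text
time_s: 4.63
tcp_pos: [0.5804, -0.0181, 0.4147]
ee_rot: [[-0.998, -0.062, 0.001], [-0.062, 0.998, -0.0], [-0.001, -0.0, -1.0]]
wrist_force: [-1.8, -0.2, 1.1]
gripper_width: 0.005
gripper_force: 0.8
[-0.109  0.065  0.415] [-1.799 -0.231  1.058]
[{'uv': [356.6, 195.5], 'conf': 0.44}]
```

View pics/s2.png

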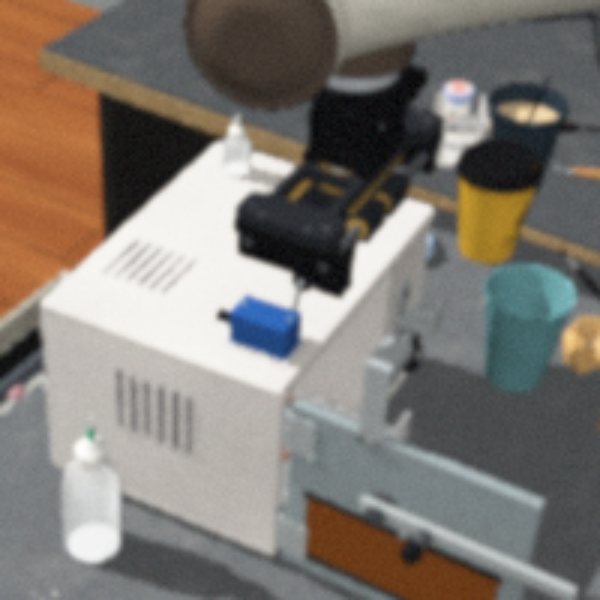

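```bash
python3 -m creep '[[-1,-6,0,0,0,0,0],[-1,-12,0,0,0,0,0],[-1,-17,0,0,0,0,0],[-1,-17,0,0,0,0,0],[-1,-17,0,0,0,0,0],[-1,-17,0,0,0,0,0]]'; python3 - <<'E'
from h import *
np.set_printoptions(precision=3,suppress=True)
s=r.sense(); print(CF(np.array(s["tcp_pos"])), s["wrist_force"])
a,d,P=snap("side"); Q=CF(P); m=(d>0)&(Q[...,2]>.235)&(Q[...,2]<.26)&(Q[...,1]>.06)&(Q[...,1]<.09)&(Q[...,0]>-.1)&(Q[...,0]<-.04); print(m.sum(),Q[m].min(0),Q[m].max(0))
E
```

```text
time_s: 5.23
tcp_pos: [0.5959, -0.0167, 0.4136]
ee_rot: [[-0.998, -0.063, -0.0], [-0.063, 0.998, 0.0], [0.0, 0.0, -1.0]]
wrist_force: [-2.1, 0.2, 1.5]
gripper_width: 0.009
gripper_force: 0.9
[-0.094  0.065  0.414] [-2.075  0.203  1.545]
47 [-0.1    0.07   0.235] [-0.067  0.084  0.253]
```

```bash
python3 -m creep '[[-1,-5,0,0,0,0,0],[-1,-5,0,0,0,0,0],[-1,5,0,0,0,0,0],[-1,20,0,0,0,0,0],[-1,40,0,-10,0,0,0],[-1,50,0,-40,0,0,0],[-1,50,0,-60,0,0,0],[-1,50,0,-60,0,0,0]]'; python3 - <<'E'
from h import *
np.set_printoptions(precision=3,suppress=True)
a,d,P=snap("side","s3.png"); Q=CF(P); m=(d>0)&(Q[...,2]>.23)&(Q[...,2]<.26)&(Q[...,1]>.06)&(Q[...,1]<.09)&(Q[...,0]>-.12)&(Q[...,0]<-.04); print(m.sum(),Q[m].min(0),Q[m].max(0),r.sense()["time_s"])
# tray: tilt 40deg from vertical
for x in(-.235,-.175,-.113):
  p,R=pose((x,.020,.045 if x>-.2 else .14),(0,1,0),(np.sin(.75),0,-np.cos(.75))); print(p,row(p,R))
E
```

```text
time_s: 5.95
tcp_pos: [0.5458, -0.0201, 0.4797]
ee_rot: [[-0.998, -0.064, 0.013], [-0.064, 0.998, 0.001], [-0.013, 0.0, -1.0]]
wrist_force: [0.6, -0.3, 0.9]
gripper_width: 0.006
gripper_force: 0.0
59 [-0.104  0.066  0.233] [-0.087  0.085  0.249] 6.0
[ 0.334 -0.08   0.273] [216.4 -46.9 202.   -0.  -42.5  -0.3]
[ 0.394 -0.076  0.178] [157.2 -46.7 297.5  -0.  -42.5  -0.3]
[ 0.456 -0.072  0.178] [ 95.2 -46.4 298.   -0.  -42.5  -0.3]
```

```bash
cat > t.py <<'E'
from h import *
import sys
np.set_printoptions(precision=3,suppress=True)
t=np.radians(58)
for a in [(-.19,.015,.17),(-.18,.015,.05),(-.155,.015,.05),(-.112,.015,.05)]:
  p,R=pose(a,(0,1,0),(np.sin(t),0,-np.cos(t))); print(p,row(p,R))
E
python3 -m creep '[[-1,20,-25,0,0,0,0],[-1,40,-50,0,0,-7,0],[-1,70,-50,0,0,-14,0],[-1,105,-50,0,0,-21,0],[-1,140,-50,10,0,-28,0],[-1,160,-50,30,0,-35,0],[-1,175,-50,60,0,-42,0],[-1,185,-50,90,0,-49,0]]'; python3 t.py
```

```text
time_s: 6.67
tcp_pos: [0.3665, -0.0998, 0.409]
ee_rot: [[-0.718, -0.081, 0.691], [-0.051, 0.997, 0.064], [-0.694, 0.011, -0.72]]
wrist_force: [5.8, 10.2, 5.1]
gripper_width: 0.008
gripper_force: 0.0
[ 0.349 -0.084  0.266] [110.4  15.6  91.8   1.  -14.    0. ]
[ 0.359 -0.083  0.146] [186.6  14.2 185.1   1.  -14.    0. ]
[ 0.384 -0.082  0.146] [168.6  13.8 202.5   1.  -14.    0. ]
[ 0.427 -0.079  0.146] [137.6  13.2 232.3   1.  -14.    0. ]
```

```bash
python3 -m creep '[[-1,30,15,25,1,-6,0],[-1,60,15,50,1,-12,0],[-1,85,15,75,1,-14,0],[-1,110,15,92,1,-14,0],[-1,110,15,92,1,-14,0],[-1,110,15,92,1,-14,0]]'; python3 t.py
```

```text
time_s: 7.17
tcp_pos: [0.3436, -0.1307, 0.3395]
ee_rot: [[-0.64, -0.077, 0.765], [-0.028, 0.997, 0.077], [-0.768, 0.028, -0.64]]
wrist_force: [-1.2, -0.1, -0.1]
gripper_width: 0.004
gripper_force: 0.0
[ 0.349 -0.084  0.266] [51.1 44.  54.8  1.4 -7.8 -1. ]
[ 0.359 -0.083  0.146] [136.9  40.6 139.2   1.4  -7.8  -1. ]
[ 0.384 -0.082  0.146] [120.9  40.3 158.4   1.4  -7.8  -1. ]
[ 0.427 -0.079  0.146] [ 93.3  40.  191.5   1.4  -7.8  -1. ]
```

```bash
python3 -m creep '[[-1,0,0,0,0,0,0]]'; python3 - <<'E'
from h import *
s=r.sense(); print(np.round(s["joints"],1),np.round(s["joint_velocities"],1),s["tcp_pos"])
E
```

```text
time_s: 7.25
tcp_pos: [0.3428, -0.1313, 0.3381]
ee_rot: [[-0.643, -0.072, 0.762], [-0.022, 0.997, 0.077], [-0.765, 0.033, -0.643]]
wrist_force: [0.5, -0.3, -0.1]
gripper_width: 0.004
gripper_force: 0.0
[ -3.7  -5.2 -36.6 -38.9 -11.6 -48. ] [  2.2  -1.4  -0.3  16.    2.9 -16. ] [ 0.34277349 -0.13127225  0.33812202]
```

```bash
python3 -m creep '[[-1,0,40,0,0,0,0],[-1,0,40,0,0,0,0],[-1,0,40,0,0,0,0],[-1,0,40,0,0,0,0]]'; python3 - <<'E'
from h import *
s=r.sense(); print(np.round(s["joints"],1),np.round(s["joint_velocities"],1),s["tcp_pos"])
E
python3 t.py
```

```text
time_s: 7.58
tcp_pos: [0.341, -0.1102, 0.3331]
ee_rot: [[-0.632, -0.098, 0.769], [-0.029, 0.994, 0.103], [-0.774, 0.043, -0.631]]
wrist_force: [-0.1, -0.3, -0.8]
gripper_width: 0.006
gripper_force: 0.0
[  0.2  -5.8 -38.1 -39.3  -9.1 -49.5] [-0.5  0.   0.6 -0.9 -0.1  0.7] [ 0.34101592 -0.11016502  0.3331424 ]
[ 0.349 -0.084  0.266] [45.6 22.3 51.3  2.8 -7.2 -1. ]
[ 0.359 -0.083  0.146] [132.2  16.8 134.8   2.8  -7.2  -1. ]
[ 0.384 -0.082  0.146] [116.4  16.1 154.1   2.8  -7.2  -1. ]
[ 0.427 -0.079  0.146] [ 89.2  14.8 187.4   2.8  -7.2  -1. ]
```

```bash
cat > o.py <<'E'
from h import *
import sys
def ap(az,pi):
  az,pi=np.radians([az,pi]); z=np.array([np.cos(az)*np.cos(pi),np.sin(az)*np.cos(pi),-np.sin(pi)]); y=np.array([-np.sin(az),np.cos(az),0]); return np.c_[np.cross(y,z),y,z]
s=r.sense(); print(np.round(s["joints"],1),np.round(s["tcp_pos"],3))
a=[float(x) for x in sys.argv[1:]]
for i in range(0,len(a),2): print(a[i:i+2],row(np.array(s["tcp_pos"]),ap(a[i],a[i+1])))
E
python3 o.py 14 34 14 30 10 20 4 12
```

```text
[  0.2  -5.8 -38.1 -39.3  -9.1 -49.5] [ 0.341 -0.11   0.333]
[14.0, 34.0] [ 0.   0.   0.  -5.3 -5.  -7. ]
[14.0, 30.0] [ 0.   0.   0.  -5.5 -9.  -6.8]
[10.0, 20.0] [  0.    0.    0.   -2.6 -19.1  -4.3]
[4.0, 12.0] [  0.    0.    0.    2.5 -27.2  -1.5]
```

```bash
python3 -m creep '[[-1,0,0,0,-5,-5,-7],[-1,0,0,0,-5,-5,-7],[-1,0,0,0,-5.5,-9,-7],[-1,0,0,0,-4,-14,-5.5],[-1,0,0,0,-4,-14,-5.5],[-1,0,0,0,-2.6,-19,-4.3],[-1,0,0,0,-2.6,-19,-4.3],[-1,0,0,0,-2.6,-19,-4.3]]'; python3 o.py 4 12 4 20
```

```text
time_s: 8.25
tcp_pos: [0.3403, -0.1124, 0.3324]
ee_rot: [[-0.339, -0.164, 0.926], [-0.053, 0.986, 0.155], [-0.939, 0.003, -0.344]]
wrist_force: [-0.8, -1.6, -1.6]
gripper_width: 0.006
gripper_force: 0.0
[-33.1  -2.4 -32.6 -94.6 -39.6  23.3] [ 0.34  -0.112  0.332]
[4.0, 12.0] [ 0.   0.   0.   5.3 -8.1  1.3]
[4.0, 20.0] [ 0.   0.   0.   5.2 -0.1  1.7]
```

```bash
cat > t.py <<'E'
from h import *
import sys
np.set_printoptions(precision=3,suppress=True)
a=[float(x) for x in sys.argv[1:]]
for i in range(0,len(a),4):
  t=np.radians(90-a[i+3]); p,R=pose(a[i:i+3],(0,1,0),(np.sin(t),0,-np.cos(t))); print(p,row(p,R))
s=r.sense(); print(np.round(s["joints"],1),CF(np.array(s["tcp_pos"])+.182*np.array(s["ee_rot"])[:,2]))
E
python3 t.py -.16 .015 .2 20  -.175 .015 .15 25  -.175 .015 .05 30
```

```text
[ 0.363 -0.083  0.262] [56.7 24.9 49.4  5.3 -0.1  1.7]
[ 0.354 -0.084  0.227] [93.  25.7 53.2  5.2  4.9  2. ]
[ 0.361 -0.083  0.141] [171.1  24.7  89.5   5.1   9.9   2.2]
[-33.1  -2.4 -32.6 -94.6 -39.6  23.3] [-0.185  0.004  0.27 ]
```

```bash
python3 -m creep '[[-1,20,10,20,5,0,2],[-1,40,20,35,5,0,2],[-1,57,25,49,5,0,2],[-1,75,25,52,5,3,2],[-1,93,26,53,5,5,2],[-1,93,26,53,5,5,2],[-1,93,26,53,5,5,2]]'; python3 t.py  -.175 .015 .05 28 -.16 .015 .05 30 -.112 .015 .05 32
```

```text
time_s: 8.83
tcp_pos: [0.3536, -0.0808, 0.2266]
ee_rot: [[-0.426, -0.082, 0.901], [-0.032, 0.997, 0.075], [-0.904, 0.003, -0.427]]
wrist_force: [1.1, -0.1, -0.0]
gripper_width: 0.004
gripper_force: 0.0
[ 0.358 -0.083  0.135] [80.6 -3.3 42.7  0.8  2.7  0.2]
[ 0.376 -0.082  0.141] [67.8 -3.5 56.7  0.8  4.7  0.2]
[ 0.427 -0.079  0.146] [ 41.   -4.2 100.7   0.8   6.7   0.2]
[ -37.5   13.6  -43.1 -118.2  -43.6   57.4] [-0.175  0.02   0.149]
```

```bash
python3 -m creep '[[-1,20,-1,10,0,1,0],[-1,40,-2,22,0,2,0],[-1,60,-3,32,0,3,0],[-1,80,-3,43,0,3,0],[-1,80,-3,43,0,3,0]]'; python3 t.py -.16 .015 .05 30 -.112 .015 .05 32; python3 - <<'E'
from h import *
snap("top"); a,d,P=snap("side","s4.png"); cv2.imwrite("pics/s4.png",cv2.resize(a[150:400,260:560,::-1],None,fx=2.6,fy=2.4))
E
```

```text
time_s: 9.25
tcp_pos: [0.3592, -0.0839, 0.131]
ee_rot: [[-0.481, -0.08, 0.873], [-0.027, 0.997, 0.076], [-0.876, 0.013, -0.482]]
wrist_force: [-1.1, -0.4, -2.0]
gripper_width: 0.003
gripper_force: 0.0
[ 0.376 -0.082  0.141] [-17.    0.5  10.    0.9   1.2  -0.3]
[ 0.427 -0.079  0.146] [-46.4  -0.1  52.4   0.9   3.2  -0.3]
[ -42.7   34.9  -48.7 -129.4  -57.    83.6] [-0.175  0.017  0.043]
```

View pics/s4.png

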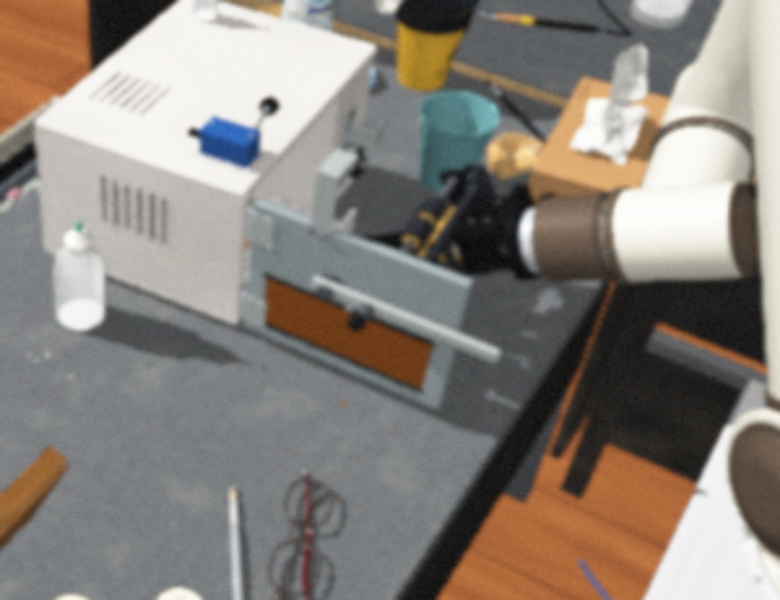

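```bash
python3 -m creep '[[-1,-10,0,7,0,0,0],[-1,-17,0,14,0,1,0],[-1,-20,0,19,0,1,0],[-1,-23,0,23,0,2,0],[-1,-26,0,27,0,2,0],[-1,-28,0,30,0,2,0],[-1,-31,0,34,0,2,0],[-1,-33,0,37,0,2,0]]'; python3 t.py -.112 .015 .048 32
```

```text
time_s: 10.02
tcp_pos: [0.4067, -0.0792, 0.152]
ee_rot: [[-0.494, -0.082, 0.866], [-0.044, 0.997, 0.069], [-0.869, -0.004, -0.495]]
wrist_force: [-5.9, -0.6, 4.8]
gripper_width: 0.004
gripper_force: 3.5
[ 0.427 -0.079  0.144] [-3.6 -1.2 21.6  0.5  2.3  0.6]
[ -35.7   29.5  -42.3 -130.2  -47.3   74.3] [-0.129  0.018  0.062]
```

```bash
python3 -m creep '[[-1,10,0,-12,0,0,0],[-1,18,0,-10,0,1,0],[-1,20,0,-2,0,1,0],[-1,18,0,2,0,1,0],[-1,16,0,6,0,1,0],[-1,16,0,6,0,1,0]]'; python3 t.py -.112 .015 .043 31
```

```text
time_s: 10.52
tcp_pos: [0.4055, -0.0801, 0.1325]
ee_rot: [[-0.512, -0.08, 0.855], [-0.043, 0.997, 0.068], [-0.858, -0.002, -0.514]]
wrist_force: [-0.2, -0.1, -0.5]
gripper_width: 0.007
gripper_force: 0.3
[ 0.426 -0.079  0.137] [-14.   -0.4  15.1   0.6   0.1   0.4]
[ -36.5   33.   -43.1 -131.9  -49.2   78.1] [-0.132  0.017  0.039]
```

```bash
python3 -m creep '[[-1,-3,0,3,0,0,0],[-1,-5,0,7,0,0,0],[-1,-7,0,10,0,0,0],[-1,-9,-1,13,0,0,0],[-1,-11,-1,17,0,0,0],[-1,-13,-1,20,0,0,0],[-1,-13,-1,20,0,0,0]]'; python3 t.py -.112 .015 .043 31; python3 - <<'E'
from h import *
a,d,P=snap("top"); cv2.imwrite("pics/t5.png",cv2.resize(a[200:360,320:460,::-1],None,fx=4,fy=3.7))
E
```

```text
time_s: 11.1
tcp_pos: [0.4229, -0.0777, 0.133]
ee_rot: [[-0.519, -0.082, 0.851], [-0.04, 0.997, 0.071], [-0.854, 0.003, -0.52]]
wrist_force: [-37.2, -10.4, 25.2]
gripper_width: 0.007
gripper_force: 18.7
[ 0.426 -0.079  0.137] [-4.5 -1.4  0.3  0.8 -0.4  0.3]
[ -34.3   32.7  -40.9 -132.2  -46.7   75.7] [-0.115  0.019  0.038]
```

View pics/t5.png

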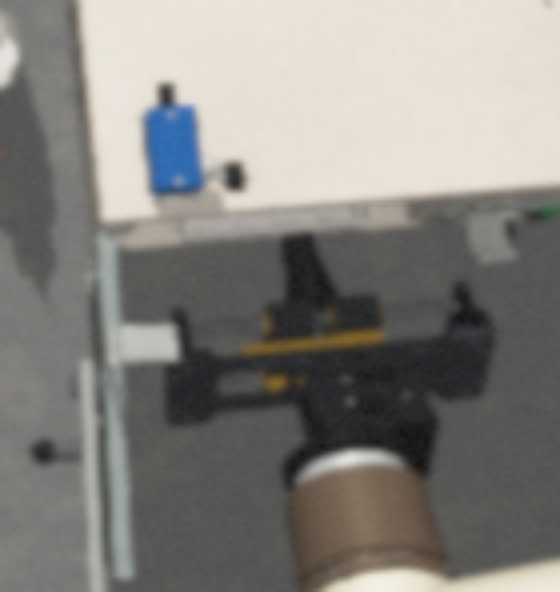

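```bash
python3 -m creep '[[-1,5,0,-8,0,0,0],[-1,15,-8,-25,0,0,0],[-1,25,-20,-45,0,4,0],[-1,15,-25,-65,0,11,0],[-1,-5,-25,-80,0,18,0],[-1,-25,-25,-95,0,25,0],[-1,-45,-25,-110,0,32,0],[-1,-65,-25,-120,0,39,0]]'; python3 t.py -.2 .0 .2 60; python3 - <<'E'
from h import *
np.set_printoptions(precision=3,suppress=True)
a,d,P=snap("top"); Q=CF(P); m=(d>0)&(Q[...,0]>-.2)&(Q[...,0]<-.10)&(Q[...,1]>-.03)&(Q[...,1]<.09)&(Q[...,2]>.02)&(Q[...,2]<.07); q=Q[m]; print(len(q), q[:,0].min() if len(q) else 0, np.unique(np.round(q[:,0],2),return_counts=True))
cv2.imwrite("pics/t6.png",cv2.resize(a[200:360,320:460,::-1],None,fx=4,fy=3.7))
E
```

```text
time_s: 11.82
tcp_pos: [0.3433, -0.0907, 0.1624]
ee_rot: [[-0.772, -0.138, 0.621], [-0.052, 0.987, 0.154], [-0.634, 0.087, -0.769]]
wrist_force: [-1.0, 1.2, -0.3]
gripper_width: 0.006
gripper_force: 0.0
[ 0.404 -0.095  0.358] [-170.     4.1 -113.3    6.4    9.3    0.5]
[-21.7  18.6 -36.8 -88.7 -21.9  19.8] [-0.236  0.029  0.022]
215 -0.1115347665759832 (array([-0.11, -0.1 ]), array([158,  57]))
```

View pics/t6.png

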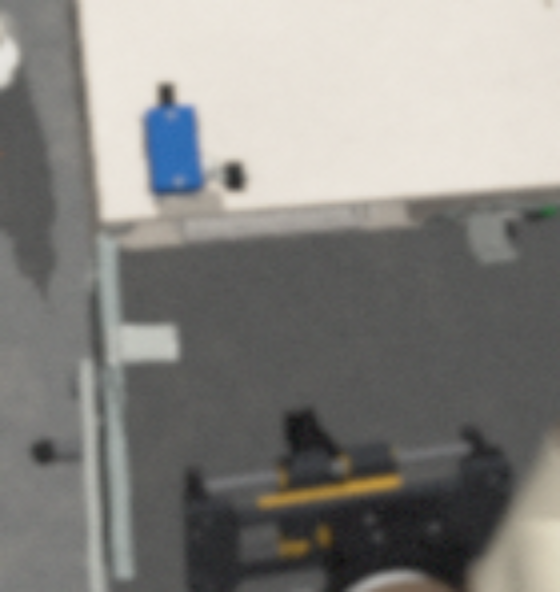

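```bash
cat > k.py <<'E'
from h import *
import sys
np.set_printoptions(precision=3,suppress=True)
def kp(q,along=.125,out=.039,z=.125,up=.008,tilt=20,over=0.0):
  "grasp point pose: tool y along door dir, tilt outward; up = grasp point above ball"
  dr=np.array([-np.sin(q),-np.cos(q),0]); n=np.array([-np.cos(q),np.sin(q),0]); t=np.radians(tilt)
  b=np.array([-.117,.142,0])+along*dr+out*n+np.array([0,0,z])
  zz=np.array([0,0,-1])*np.cos(t)-n*np.sin(t)
  return pose(b-zz*(up+over),dr,zz,.164)
def show(*ps):
  for p,R in ps: print(p,row(p,R))
  s=r.sense(); print(np.round(s["joints"],1),s["time_s"])
E
python3 - <<'E'
from k import *
p,R=pose((-.25,-.02,.3),(0,1,0),(0,0,-1)); show((p,R),kp(1.615,over=.15))
E
```

```text
[ 0.446 -0.113  0.482] [-280.6   -9.2 -185.3    6.2   39.2    2.3]
[0.439 0.204 0.428] [-258.2  299.4  -98.1  -10.4   51.7  -86.4]
[-21.5  18.5 -36.9 -88.4 -21.8  19.3] 11.8667
```

```bash
python3 -m creep '[[-1,-30,0,-28,1,4,0],[-1,-60,0,-50,2,9,1],[-1,-90,-1,-70,3,14,1],[-1,-120,-3,-92,4,20,1],[-1,-155,-5,-112,5,26,2],[-1,-187,-6,-132,6,32,2],[-1,-220,-7,-150,6,39,2],[-1,-250,-8,-170,6,39,2]]'; python3 -m creep '[[-1,0,0,0,0,0,0],[-1,0,0,0,0,0,0]]'; python3 - <<'E'
from k import *
show(kp(1.615,over=.2),kp(1.615,over=.15))
E
```

```text
time_s: 12.53
tcp_pos: [0.3211, -0.1113, 0.2137]
ee_rot: [[-0.939, -0.112, 0.325], [-0.069, 0.988, 0.14], [-0.337, 0.109, -0.935]]
wrist_force: [-0.7, -0.0, -0.6]
gripper_width: 0.004
gripper_force: 0.0
time_s: 12.7
tcp_pos: [0.3213, -0.111, 0.2139]
ee_rot: [[-0.937, -0.114, 0.331], [-0.071, 0.987, 0.142], [-0.343, 0.109, -0.933]]
wrist_force: [-0.3, 0.2, 0.4]
gripper_width: 0.006
gripper_force: 0.0
[0.439 0.221 0.475] [-222.7  343.2 -157.3    5.1   37.   -86.6]
[0.439 0.204 0.428] [-205.8  321.1 -115.8    5.1   37.   -86.6]
[  3.    9.5 -46.1 -26.4 -16.2 -63.3] 12.7
```

```bash
python3 -m creep '[[-1,-14,4,-37,0,3,0],[-1,-28,8,-74,0,6,0],[-1,-42,12,-111,0,9,0],[-1,-56,16,-148,0,12,0],[-1,-80,20,-180,0,14,0],[-1,-110,24,-210,0,16,0],[-1,-130,26,-230,0,18,0],[-1,-140,27,-250,0,20,0]]'; python3 -m creep '[[-1,0,0,0,0,0,0],[-1,0,0,0,0,0,0]]'; python3 - <<'E'
from k import *
show(kp(1.615,over=.2),kp(1.615,over=.15))
E
```

```text
time_s: 13.37
tcp_pos: [0.3688, -0.1099, 0.4997]
ee_rot: [[-0.993, -0.116, -0.01], [-0.116, 0.987, 0.114], [-0.004, 0.114, -0.993]]
wrist_force: [-0.2, -0.8, -0.3]
gripper_width: 0.003
gripper_force: 0.0
time_s: 13.53
tcp_pos: [0.3679, -0.1101, 0.4977]
ee_rot: [[-0.993, -0.114, -0.01], [-0.115, 0.987, 0.113], [-0.003, 0.114, -0.994]]
wrist_force: [-0.6, 0.8, 0.3]
gripper_width: 0.002
gripper_force: 0.0
[0.439 0.221 0.475] [-108.2  316.4   59.8   19.9   21.1  -83.1]
[0.439 0.204 0.428] [-106.5  294.1  104.6   19.9   21.1  -83.1]
[  5.5  -5.5 -16.9  -6.7 -78.6 -87.6] 13.5333
```

```bash
python3 -m creep '[[0,-14,39,0,1.5,1.6,-6.5],[0,-28,78,0,3,3.2,-13],[0,-42,117,5,4.6,4.8,-19],[0,-56,156,10,6,6.5,-26],[0,-70,195,15,7.6,8,-32],[0,-84,234,20,9,9.7,-38],[0,-98,273,25,11,11.5,-45],[0,-107,300,35,12.5,13,-51]]'; python3 - <<'E'
from k import *
show(kp(1.615,over=.15))
E
```

```text
time_s: 14.2
tcp_pos: [0.4397, 0.2049, 0.4943]
ee_rot: [[-0.51, -0.856, -0.085], [-0.836, 0.516, -0.186], [0.204, -0.024, -0.979]]
wrist_force: [1.2, -0.6, 0.7]
gripper_width: 0.473
gripper_force: 0.0
[0.439 0.204 0.428] [-12.7   1.8  65.5   7.6   7.6 -31.6]
[ 45.3   7.1  -8.8   4.1 -85.2 -77.2] 14.2
```

```bash
python3 -m creep '[[0,-3,0,12,1.4,1.4,-6],[0,-5,0,25,2.9,2.9,-12],[0,-8,1,38,4.3,4.3,-18],[0,-10,1,50,5.8,5.8,-24],[0,-13,2,65,7.6,7.6,-31.6],[0,-13,2,65,7.6,7.6,-31.6],[0,-13,2,65,7.6,7.6,-31.6]]'; python3 - <<'E'
from k import *
a,d,P=snap("side"); o=vision.find_in("side","lift_knob"); print([(x["conf"],x["uv"]) for x in o][:2]); 
dr=1.615; p,R=kp(dr); b=p+R[:,2]*.172; print("model ball",b,proj("side",b),proj("top",b))
u,v=np.round(o[0]["uv"]).astype(int); print(P[v,u])
cv2.imwrite("pics/s7.png",cv2.resize(a[160:380,320:520,::-1],None,fx=3,fy=2.7))
show(kp(1.615,over=.15),kp(1.615))
E
```

```text
time_s: 14.78
tcp_pos: [0.4387, 0.2012, 0.4277]
ee_rot: [[0.012, -1.0, 0.004], [-0.939, -0.013, -0.344], [0.344, 0.001, -0.939]]
wrist_force: [-0.6, 0.1, -0.4]
gripper_width: 0.497
gripper_force: 0.0
[(0.78, [407.4, 281.2])]
model ball [0.442 0.094 0.125] [396.522 284.049] [330.667 321.531]
[0.428 0.071 0.123]
[0.439 0.204 0.428] [-3.3  0.2  1.3  0.   0.1 -0.7]
[0.44  0.153 0.287] [ -3.1   0.2 151.3   0.    0.1  -0.7]
[ 47.1   9.1 -20.1  14.2 -75.8 -51.7] 14.8833
```

View pics/s7.png

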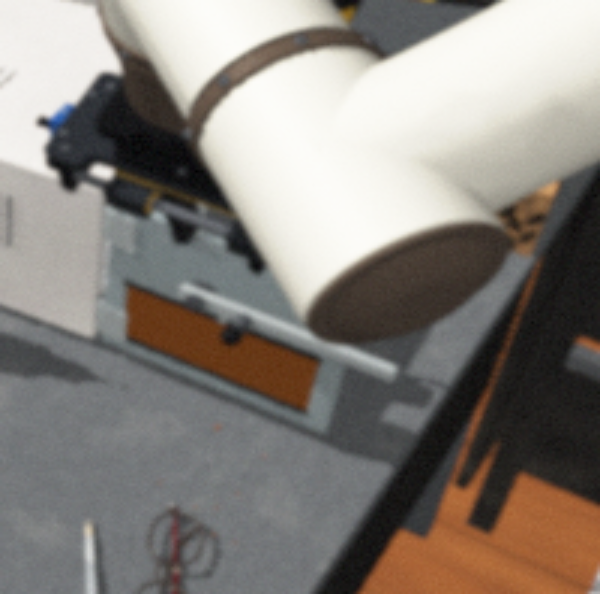

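```bash
python3 -m creep '[[0,-3,0,30,0,0,-0.7],[0,-3,0,60,0,0,-0.7],[0,-3,0,90,0,0,-0.7],[0,-3,0,115,0,0,-0.7],[0,-3,0,135,0,0,-0.7],[0,-3,0,149,0,0,-0.7],[0,-3,0,149,0,0,-0.7]]'; python3 - <<'E'
from k import *
show(kp(1.615)); print(r.sense()["wrist_force"])
a,d,P=snap("side"); cv2.imwrite("pics/s8.png",cv2.resize(a[200:330,340:480,::-1],None,fx=5,fy=4.5))
E
```

```text
time_s: 15.47
tcp_pos: [0.4401, 0.1522, 0.2871]
ee_rot: [[0.022, -1.0, 0.004], [-0.939, -0.022, -0.344], [0.344, 0.003, -0.939]]
wrist_force: [0.3, -0.3, -0.3]
gripper_width: 0.5
gripper_force: 0.0
[0.44  0.153 0.287] [-0.8 -0.3  0.2  0.2 -0.1 -0. ]
[ 42.3  16.  -35.9  18.7 -53.3 -54.2] 15.4667
[ 0.261 -0.338 -0.32 ]
```

View pics/s8.png

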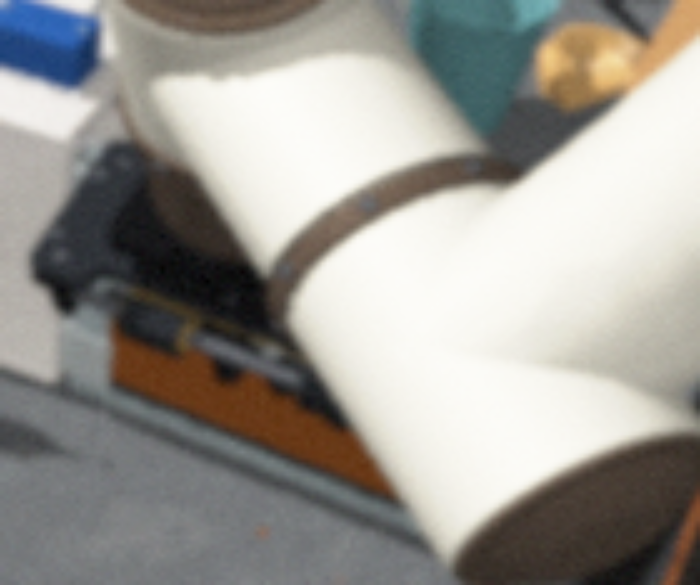

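Near the door with no contact; the fingers are occluded but the pose agrees with the model. Close on the ball.

```bash
python3 -m creep '[[-1,0,0,0,0,0,0],[-1,0,0,0,0,0,0],[-1,0,0,0,0,0,0],[-1,0,0,0,0,0,0],[-1,0,0,0,0,0,0],[-1,0,0,0,0,0,0]]'; python3 - <<'E'
from k import *
show(kp(1.615))
E
```

```text
time_s: 16.02
tcp_pos: [0.4401, 0.1536, 0.2892]
ee_rot: [[0.024, -1.0, 0.008], [-0.939, -0.026, -0.342], [0.342, 0.0, -0.94]]
wrist_force: [-4.2, 1.7, 3.2]
gripper_width: 0.16
gripper_force: 30.0
[0.44  0.153 0.287] [-0.3 -0.2  2.6 -0.  -0.   0.1]
[ 42.4  15.8 -35.7  18.8 -53.4 -54.2] 16.0167
```

```bash
python3 -m creep '[[-1,1,0,-4,0,0,0],[-1,2.5,0,-8,0,0,0],[-1,4,-1,-12,0,0,0],[-1,4.5,-1.5,-13,0,0,0],[-1,4.5,-1.5,-13,0,0,0]]'; cat > sw.py <<'E'
from k import *
A=.33; L=dict(along=.085+.04*np.cos(A),z=.125+.04*np.sin(A))
def sw(q0,qs):
  s=kp(q0,**L)
  for q in qs: print(q,row(*kp(q,**L),start=s))
E
python3 - <<'E'
from sw import *
show(kp(1.615,**L)); print(r.sense()["wrist_force"],r.sense()["gripper_width"])
sw(1.615,[1.54,1.46,1.36,1.26,1.16,1.06,.96,.86]); sw(.86,[.78,.70,.62,.54,.46,.38,.32,.26])
E
```

```text
time_s: 16.43
tcp_pos: [0.4417, 0.1536, 0.3021]
ee_rot: [[0.024, -1.0, 0.008], [-0.939, -0.025, -0.342], [0.342, 0.001, -0.94]]
wrist_force: [1.0, -0.7, -7.7]
gripper_width: 0.16
gripper_force: 30.0
[0.442 0.153 0.3  ] [-0.3 -0.8  2.5  0.  -0.   0.1]
[ 42.3  14.9 -34.5  18.3 -55.4 -53.2] 16.4333
[ 0.955 -0.666 -7.674] 0.1596326591036478
1.54 [ 8.9  7.   3.2  1.5  0.  -4. ]
1.46 [18.9 13.6  6.9  3.   0.  -8.3]
1.36 [ 32.1  20.7  11.7   5.    0.  -13.7]
1.26 [ 45.9  26.3  16.7   7.    0.  -19.1]
1.16 [ 60.1  30.5  21.9   8.9   0.  -24.5]
1.06 [ 74.6  33.1  27.2  10.9   0.  -29.9]
0.96 [ 89.3  34.2  32.5  12.8   0.  -35.3]
0.86 [104.1  33.7  37.9  14.8   0.  -40.6]
0.78 [ 9.5  7.4  3.5  1.6 -0.  -4.3]
0.7 [19.6 14.   7.1  3.1 -0.  -8.6]
0.62 [ 30.1  19.7  10.9   4.7   0.  -12.9]
0.54 [ 41.   24.5  14.9   6.3  -0.  -17.2]
0.46 [ 52.2  28.4  19.    7.8   0.  -21.5]
0.38 [ 63.7  31.3  23.2   9.4   0.  -25.8]
0.32 [ 72.4  32.8  26.4  10.6   0.  -29.1]
0.26 [ 81.2  33.8  29.6  11.8   0.  -32.3]
```

```bash
python3 -m creep '[[-1,9,7,3,1.5,0,-4],[-1,19,13.5,7,3,0,-8.3],[-1,32,20.5,11.5,5,0,-13.7],[-1,46,26.5,16.5,7,0,-19],[-1,60,30.5,22,9,0,-24.5],[-1,74.5,33,27,11,0,-30],[-1,89,34,32.5,13,0,-35.3],[-1,104,33.5,38,15,0,-40.6]]'; python3 - <<'E'
from sw import *
show(kp(.86,**L)); print(r.sense()["gripper_width"])
E
```

```text
time_s: 17.1
tcp_pos: [0.4098, 0.0409, 0.302]
ee_rot: [[0.665, -0.707, 0.243], [-0.663, -0.707, -0.244], [0.344, 0.001, -0.939]]
wrist_force: [-2.3, -0.5, -4.4]
gripper_width: 0.159
gripper_force: 30.0
[0.411 0.041 0.3  ] [-0.1 -1.6  2.5 -0.1 -0.1  0.4]
[ 29.7   5.8 -51.9  37.9 -32.7 -17. ] 17.1
0.15880962164581097
```

```bash
python3 -m creep '[[-1,9.5,7.5,3.5,1.5,0,-4.3],[-1,19.5,14,7,3,0,-8.6],[-1,30,19.5,11,4.7,0,-13],[-1,41,24.5,15,6.3,0,-17.2],[-1,52,28.5,19,7.8,0,-21.5],[-1,63.5,31.5,23,9.4,0,-25.8],[-1,72.5,33,26.5,10.6,0,-29],[-1,81,34,29.5,11.8,0,-32.3]]'; python3 - <<'E'
from sw import *
show(kp(.26,**L)); print(r.sense()["gripper_width"]); sw(.26,[.22,.18,.14,.10,.07,.04,.015,0])
E
```

```text
time_s: 17.77
tcp_pos: [0.4466, -0.0445, 0.3019]
ee_rot: [[0.924, -0.188, 0.334], [-0.176, -0.982, -0.066], [0.341, 0.002, -0.94]]
wrist_force: [-3.9, -3.9, -0.1]
gripper_width: 0.156
gripper_force: 30.0
[ 0.448 -0.044  0.3  ] [ 0.5 -0.9  2.6  0.1  0.1  0.2]
[ 15.3   7.9 -46.7  27.2 -19.4  39.4] 17.7667
0.15634344605890074
0.22 [ 4.7  3.8  1.7  0.8 -0.  -2.2]
0.18 [ 9.5  7.4  3.5  1.6  0.  -4.3]
0.14 [14.5 10.8  5.3  2.4 -0.  -6.5]
0.1 [19.6 14.   7.1  3.1  0.  -8.6]
0.07 [ 23.5  16.3   8.5   3.7  -0.  -10.2]
0.04 [ 27.4  18.4  10.    4.3  -0.  -11.8]
0.015 [ 30.7  20.1  11.2   4.8   0.  -13.2]
0 [ 32.8  21.   11.9   5.1  -0.  -14. ]
```

```bash
python3 - <<'E'
from h import *
a,d,P=snap("side"); cv2.imwrite("pics/s9.png",cv2.resize(a[140:340,320:520,::-1],None,fx=3,fy=3))
a,d,P=snap("top"); Q=CF(P)
pv=np.array([-.117,.142]); q=.26; dr=np.array([-np.sin(q),-np.cos(q)]); n=np.array([-np.cos(q),np.sin(q)])
al=(Q[...,:2]-pv)@dr; ou=(Q[...,:2]-pv)@n
m=(d>0)&(al>.2)&(al<.25)&(ou>-.01)&(ou<.03)&(Q[...,2]>.09)&(Q[...,2]<.2); print(m.sum(), np.c_[al[m],ou[m],Q[m][:,2]].round(3)[::3][:20])
E
```

```text
65 [[0.202 0.009 0.165]
 [0.209 0.008 0.164]
 [0.205 0.011 0.163]
 [0.211 0.01  0.166]
 [0.217 0.009 0.169]
 [0.224 0.008 0.168]
 [0.205 0.013 0.164]
 [0.211 0.012 0.165]
 [0.218 0.011 0.165]
 [0.224 0.01  0.167]
 [0.23  0.009 0.171]
 [0.201 0.016 0.164]
 [0.207 0.015 0.165]
 [0.214 0.014 0.167]
 [0.219 0.014 0.173]
 [0.226 0.012 0.171]
 [0.232 0.011 0.173]
 [0.216 0.016 0.166]
 [0.221 0.015 0.173]
 [0.228 0.014 0.171]]
```

View pics/s9.png

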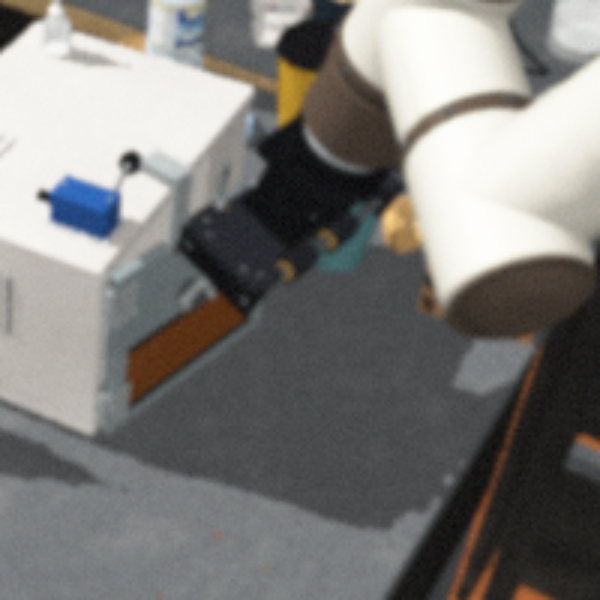

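```bash
python3 -m creep '[[-1,4.5,4,1.5,0.8,0,-2.2],[-1,9.5,7.5,3.5,1.6,0,-4.3],[-1,14.5,11,5,2.4,0,-6.5],[-1,19.5,14,7,3.1,0,-8.6],[-1,23.5,16,8.5,3.7,0,-10.2],[-1,27.5,18.5,10,4.3,0,-11.8],[-1,31,20,11,4.8,0,-13.2],[-1,33,21,12,5,0,-14]]'; python3 -m creep '[[-1,0,0,0,0,0,0],[-1,0,0,0,0,0,0],[-1,0,0,0,0,0,0]]'; python3 - <<'E'
from sw import *
show(kp(0.0,**L)); print(r.sense()["gripper_width"],r.sense()["wrist_force"])
a,d,P=snap("top"); Q=CF(P)
m=(d>0)&(Q[...,1]>-.13)&(Q[...,1]<-.04)&(Q[...,0]>-.16)&(Q[...,0]<-.105)&(Q[...,2]>.09)&(Q[...,2]<.2)
print(Q[m].round(3)[::4][:30])
E
```

```text
time_s: 18.53
tcp_pos: [0.477, -0.0717, 0.302]
ee_rot: [[0.939, 0.069, 0.337], [0.066, -0.998, 0.021], [0.338, 0.002, -0.941]]
wrist_force: [-4.1, -6.8, 0.4]
gripper_width: 0.159
gripper_force: 30.0
time_s: 18.78
tcp_pos: [0.4771, -0.0716, 0.3022]
ee_rot: [[0.939, 0.069, 0.338], [0.066, -0.998, 0.021], [0.339, 0.003, -0.941]]
wrist_force: [-1.5, -8.9, -0.9]
gripper_width: 0.159
gripper_force: 30.0
[ 0.478 -0.071  0.3  ] [ 0.3 -0.5  2.9  0.1  0.2  0.1]
[ 11.4  11.3 -35.7   6.7 -23.6  76.9] 18.7833
0.1594913018744964 [-1.461 -8.853 -0.93 ]
[[-0.105 -0.105  0.19 ]
 [-0.106 -0.114  0.19 ]
 [-0.106 -0.123  0.187]
 [-0.105 -0.076  0.193]
 [-0.106 -0.087  0.191]
 [-0.107 -0.096  0.19 ]
 [-0.107 -0.105  0.188]
 [-0.108 -0.114  0.188]
 [-0.109 -0.122  0.189]
 [-0.105 -0.052  0.191]
 [-0.106 -0.06   0.193]
 [-0.106 -0.07   0.186]
 [-0.107 -0.079  0.186]
 [-0.107 -0.088  0.185]
 [-0.108 -0.097  0.184]
 [-0.109 -0.105  0.186]
 [-0.11  -0.115  0.183]
 [-0.106 -0.042  0.186]
 [-0.107 -0.05   0.19 ]
 [-0.107 -0.059  0.186]
 [-0.109 -0.067  0.19 ]
 [-0.109 -0.076  0.188]
 [-0.109 -0.087  0.181]
 [-0.108 -0.101  0.16 ]
 [-0.108 -0.111  0.152]
 [-0.107 -0.123  0.144]
 [-0.108 -0.041  0.189]
 [-0.109 -0.051  0.185]
 [-0.109 -0.059  0.185]
 [-0.108 -0.073  0.161]]
```

```bash
python3 -m creep '[[-1,2,0,1,0,0,0],[-1,3.5,0,1.5,0,0,0],[-1,3.5,0,1.5,0,0,0]]'; python3 -m creep '[[-1,-1,0.5,3.5,0,0,0],[-1,-2.5,1,7,0,0,0],[-1,-3.5,1.5,10,0,0,0],[-1,-4.5,2,12.5,0,0,0],[-1,-4.5,2,12.5,0,0,0]]'; python3 - <<'E'
from sw import *
show(kp(0.0))
E
```

```text
time_s: 19.08
tcp_pos: [0.4792, -0.0719, 0.3012]
ee_rot: [[0.941, 0.067, 0.333], [0.065, -0.998, 0.019], [0.333, 0.003, -0.943]]
wrist_force: [-8.4, -10.1, 2.5]
gripper_width: 0.16
gripper_force: 30.0
time_s: 19.5
tcp_pos: [0.4791, -0.0733, 0.2895]
ee_rot: [[0.94, 0.068, 0.334], [0.065, -0.998, 0.02], [0.335, 0.003, -0.942]]
wrist_force: [-16.7, -4.3, 14.7]
gripper_width: 0.163
gripper_force: 30.0
[ 0.479 -0.073  0.287] [-1.5 -0.1  2.5  0.2  0.4  0.1]
[ 11.1  12.6 -36.3   6.9 -21.8  76.9] 19.5
```

```bash
python3 -m creep '[[-1,-1,0,-1,0,0,0],[0,-2,0,-1,0,0,0],[0,-2,0,-1,0,0,0],[0,-2,0,-1,0,0,0],[0,-2,0,-1,0,0,0],[0,-2,0,-1,0,0,0]]'; python3 -m creep '[[0,0,0,-8,0,0,0],[0,0,0,-20,0,0,0],[0,0,0,-40,0,0,0],[0,0,0,-65,0,0,0],[0,0,0,-90,0,0,0],[0,-30,0,-115,0,0,0],[0,-60,0,-140,0,0,0],[0,-80,0,-160,0,0,0]]';  python3 -m creep '[[0,0,0,0,0,0,0],[0,0,0,0,0,0,0]]'; python3 - <<'E'
from sw import *
a,d,P=snap("side"); cv2.imwrite("pics/s10.png",cv2.resize(a[120:320,300:500,::-1],None,fx=3,fy=3))
a,d,P=snap("top"); Q=CF(P)
for y0,y1 in((-.1,-.06),(-.06,-.02),(-.02,.03),(.03,.055)):
  m=(d>0)&(Q[...,1]>y0)&(Q[...,1]<y1)&(Q[...,0]>-.15)&(Q[...,0]<-.105)&(Q[...,2]>.1)&(Q[...,2]<.15); print(y0,m.sum(),Q[m].mean(0) if m.any() else'')
m=(d>0)&(Q[...,1]>-.05)&(Q[...,1]<.13)&(Q[...,0]>-.15)&(Q[...,0]<-.10)&(Q[...,2]>.177)&(Q[...,2]<.186); q=Q[m]; print(len(q),np.polyfit(q[:,1],q[:,0],1),q.mean(0))
E
```

```text
time_s: 20.0
tcp_pos: [0.481, -0.0716, 0.2899]
ee_rot: [[0.936, 0.071, 0.346], [0.067, -0.997, 0.025], [0.347, 0.0, -0.938]]
wrist_force: [-0.4, -0.3, 0.8]
gripper_width: 0.443
gripper_force: 0.0
time_s: 20.67
tcp_pos: [0.3477, -0.0815, 0.4126]
ee_rot: [[0.936, 0.07, 0.344], [0.066, -0.998, 0.025], [0.345, -0.0, -0.938]]
wrist_force: [-0.1, -0.4, -0.1]
gripper_width: 0.495
gripper_force: 0.0
time_s: 20.83
tcp_pos: [0.3491, -0.0812, 0.4135]
ee_rot: [[0.934, 0.071, 0.349], [0.067, -0.997, 0.026], [0.35, -0.001, -0.937]]
wrist_force: [0.2, -0.0, 0.7]
gripper_width: 0.498
gripper_force: 0.0
-0.1 221 [-0.127 -0.08   0.127]
-0.06 99 [-0.127 -0.039  0.129]
-0.02 170 [-0.13   0.008  0.128]
0.03 68 [-0.128  0.043  0.13 ]
340 [-0.004 -0.116] [-0.116  0.037  0.183]
```

View pics/s10.png

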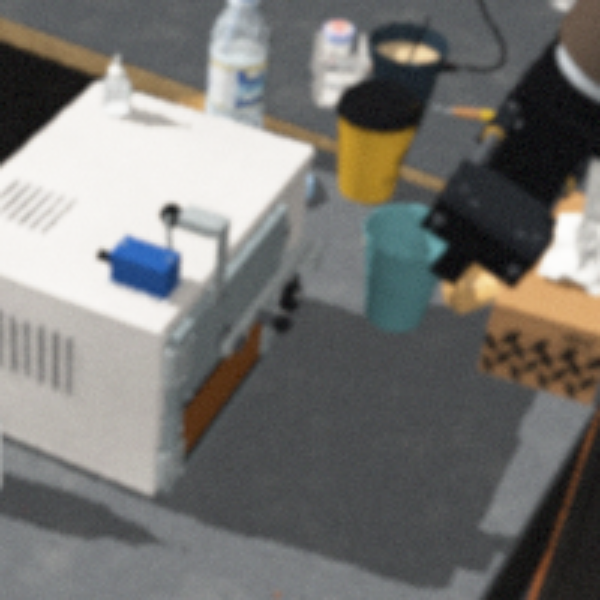

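```bash
python3 -c "
from station import r
print(r.finish_job())"
```

```text
the job is handed in; nothing more can be done
None
```

The job is handed in at about 21 s: the switch was pushed back about 18 mm or more (it clicks at 14 mm) and sprang forward, and the tray is home. The door measures shut to within about 0.004 rad with the bar level in the notch; I did not look at the cast again once the door was shut, and no verdict came back.

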